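# Lock the spare wheels away in the tackle box

### The job

Take the key from its wooden stand, push it fully into the lock on top of the grey tackle box, turn it clockwise as far as it goes, and pull the bottom-hinged door all the way down. Put every spare car wheel lying on the counter into the tilt-out bin behind the door, push the door fully back up, turn the key back all the way to lock it, then stand the key in its wooden stand again. Leave the other things on the counter where they are.

Things in the scene. Friction and masses are not known exactly. Their poses are not given: they have to be found in the camera images.
- tackle_box: grey plastic tackle box, 170 deep (x) x 250 wide (y) x 160 mm high, fixed to the counter; origin on the counter at the middle of its front face, x pointing into the box, the door on the front face (facing its -x). A 27 mm high carrying handle lies on the roof 135 mm behind the front
- door (a joint): angle of the bottom-hinged front door: 0 shut, 0.8 rad fully open (top leaning out towards the robot). It tilts about the line through point door_hinge along the box's y. Stiff hinge (about 0.12 N m): it stays about where it is left. Held shut by a hidden bolt until the lock is turned beyond about 0.9 rad.
- door_hinge (a point): middle of the door's hinge line, at the foot of the front face, 10 mm above the counter; fixed to the box, axes as the box's
- door_knob (a point): centre of the steel T-knob on the door's outside: a round bar 18 mm in diameter and 24 mm long along the box's y, on a 10 mm stem, 44 mm out from the front face, 136 mm above the counter when shut (12 mm below the door's top). It can be pinched on its two ends (closing along the box's y) from above and can turn between the pads. Moves with the door
- bin_floor (a point): centre of the floor of the open-topped bin that is fixed behind the door and tilts with it, 45 mm behind the panel; x away from the panel along the floor, y along the hinge, z up the panel. Panel 230 wide x 138 high x 6 mm; bin 222 wide, floor 90 deep, back wall 45 high, sides 95 mm high. Open, panel and floor form a V trough in front of the box, open upward
- lock (a joint): angle of the brass lock plug in the roof: 0 locked (built and start), grows clockwise seen from above to a stop at 1.2 rad, unlocked; friction about 0.05 N m. The key has about 0.16 rad of play in it, so the hand turns that much more than the plug, each way
- keyhole (a point): mouth of the keyway, centre of the lock plug's upper face, 162 mm above the counter, 62 mm behind the front face. Turns with the plug: its x is the long side of the slot. Slot 11.6 x 6.6 mm with 2 mm chamfer, 32 mm deep, straight down. At lock 0 the slot's long side runs along the box's x
- key: key, upright in its stand, blade down: black bow 30 wide (x) x 10 thick (y) x 40 mm high above a steel blade 10 (x) x 5 (y) x 28 mm with a narrower last 6 mm (7 x 3). Origin at the blade's tip, z up; the bow spans 28 to 68 mm above it. 30 g; fits either way round. Fully in the lock the bow rests on the plug, the tip 28 mm below point keyhole; it stays there when let go
- key_stand: wooden block 75 x 75 x 36 mm, fixed; origin at the centre of its underside. In the middle of its top an upright through slot 14 (x) x 9 mm (y); the key stands in it with its bow resting on the block and its tip 8 mm above the counter, the key's x along the stand's x at the start
- wheel1: spare model-car wheel, a black rubber tyre 44 mm in diameter and 20 mm thick with a white hub, lying flat at the start; origin at the centre of one flat face (its underside at the start), z along the axle; 20 to 45 g. Two to four such wheels are present; None at the start means absent
- wheel2: spare model-car wheel, a black rubber tyre 44 mm in diameter and 20 mm thick with a white hub, lying flat at the start; origin at the centre of one flat face (its underside at the start), z along the axle; 20 to 45 g. Two to four such wheels are present; None at the start means absent
- wheel3: spare model-car wheel, a black rubber tyre 44 mm in diameter and 20 mm thick with a white hub, lying flat at the start; origin at the centre of one flat face (its underside at the start), z along the axle; 20 to 45 g. Two to four such wheels are present; None at the start means absent
- wheel4: spare model-car wheel, a black rubber tyre 44 mm in diameter and 20 mm thick with a white hub, lying flat at the start; origin at the centre of one flat face (its underside at the start), z along the axle; 20 to 45 g. Two to four such wheels are present; None at the start means absent
- tumbler: glass tumbler of transparent bricks, 76 mm across, 100 mm high; origin at its underside; leave alone
- scoop: translucent green scoop, 80 x 66 mm pan 30 mm high with a 90 mm handle to its -x; origin under the pan; leave alone
- separator: orange brick separator, 85 x 16 x 12 mm bar with studs; origin under its thick part; leave alone
- chassis: blue model car chassis with its own four wheels on it, 130 x 88 mm, 53 mm high; origin under its middle; leave alone (its wheels are not spare)
- mug: white mug, 80 mm across, 90 mm high; origin at its underside; leave alone
- brick: one large clear brick, 64 x 32 x 23 mm; origin under its middle; leave alone

How it is judged:
By the outcome, as a careful person would: the job done as asked, in the order asked, and still so for the second after the job is handed in, with the robot touching nothing.
Of wheel1, wheel2, wheel3, wheel4 only 2 to 4 are there at a start; the rules pass over those that are not, and their reading is None.
At some moment in a run one of wheel1, wheel2, wheel3, wheel4 may be knocked a few centimetres aside while the robot is not near it.
It also fails if it takes over 210 s, if anything falls off the work surface, if the arm or the gripper's body presses on something with over 40 N, if the wrist force passes 120 N, or if a joint passes its speed limit or range.

### The arm

A 6-joint arm with a two-finger parallel gripper is mounted at the origin on the work surface. World frame = base frame: x ahead of the robot, y to its left, z up, the work surface at z = 0. Lengths are in m, angles in rad, forces in N, time in s.
With the tool pointing down it reaches from about 0.425 to 0.95 m from the base axis. Payload 3.5 kg.
Tool frame: the origin (TCP) lies midway between the tips of the shut fingers; the grasp point (between the pads) lies 19 mm behind it; z points along the fingers, y is the line along which they close (so a half turn about z gives the same grasp; the last joint's range is limited). The gripper opens to 85 mm and grips with 20 to 120 N. Pads are 22 mm wide; open, the fingers measure 114 mm over their backs; the gripper's body (76 mm by 85 mm) begins 54 mm behind the grasp point. The pads swing forward as they close: fully open they stand 13 mm farther back than shut.
Start: joints at [-1.391, 0.286, 1.577, -0, 1.279, -0.15], TCP at [0.219, -0.639, 0.231] pointing down, gripper open.
Joint ranges: [-2.77, 2.77], [-0.9, 2.22], [0.21, 2.48], [-1.53, 4.67], [0.24, 2.81], [-2.84, 2.84]. Speed limits (rad/s): [2.79, 2.79, 3.14, 3.14, 3.14, 3.14].

### API

Orientations are given as a unit quaternion [w, x, y, z].
In Python, from bench import reach, line_to, set_joints, set_gripper, wait, ik, read_state, grab_frame, Unreachable, sign_off, regions_of, landmark_of gives the robot as it stands. Calls block until the motion is done:
- reach(position, orientation): joint-space move of the TCP to a pose.
- line_to(position, rot=None, vel=0.15, contact_N=None): straight line of the TCP; rot=None keeps the orientation; vel is the mean speed in m/s. With contact_N (N) it stops when the force on the tool has changed by that much, and returns True; else False.
- set_joints(angles): joint-space move.
- set_gripper(opening, strength=None): finger opening in m; strength is the grip in N (None keeps the last); returns when the fingers have stopped.
- wait(seconds).
- ik(position, orientation): joint angles nearest the present ones, or None.
- read_state(): the state.
- grab_frame(name): name is "scene" or "top" or "wrist"; returns a dict with "image" (384x512x3 uint8, blue, green, red), "fovy" (degrees; the focal length in pixels is half the picture's height over the tangent of half this angle, whatever the lens; pixels are square), "cx", "cy" (the principal point, pixels), "position" and "rotation" of the camera in the world; the wrist camera has in their place "T_tool_cam" (4x4, takes a point from camera to tool coordinates, whose origin is the TCP and whose axes are the flange's). Camera axes: x right, y up, looking along -z (the intrinsics and any distortion apply to the point x, -y, -z); pixel columns grow to the right and rows downward; lengths in m; the calibration is good to about 2 mm. A picture is of the moment at which its call begins: read the wrist's pose just before it. There is no depth.
A pose or a line that the arm cannot do raises Unreachable and nothing moves.
- sign_off(): hands the job in; it is judged then, once.
Trained networks look in a picture, given as the dict that the camera call returned (one of the last four; its "shot" number tells which), for a name from the list of things; names that differ only in an ending like _2 or _b are one class to them, and where a whole thing is asked for, a point or a joint stands for the part that bears it (a point fixed in the world has none). Each returns a list of dicts, best first, with "conf" (0 to 1); they miss things now and then, are a little off and sometimes report something else, mostly with a low value. They report only what shows in the picture. A call takes as long as a camera call.
- regions_of(label, picture): "region" (384x512 bool, what is visible of it).
- landmark_of(label, picture): "xyz" ([x, y, z] in m, in world coordinates, good to about 4 mm: a listed point, or the origin of a listed thing).
The state is a dict: "time": time; "qpos": joint angles; "joint_velocities": joint speeds; "tau": joint torques, N m; "ee_pos": TCP position; "tcp_rot": TCP orientation; "wrist_force": force on the tool from outside, world axes, zero at the start; "torque": the same for the moment, N m; "grip_width": finger opening in m; "gripper_force": force on a finger pad.
Only numpy, scipy, OpenCV 4.12 (cv2) and the standard library are available. Lean on these libraries where they do the work, as an engineer would, in place of code of your own. Each camera call takes 0.05 s, during which the arm holds its last target. There are 200 camera calls.

## Working session

There is one attempt and no reset: what is moved stays moved. The work goes in short steps, each a Python script; the robot and the scene stay as the last script left them, time stands still between calls to the robot, and variables do not carry over. Pictures are saved under pics/ and viewed, at most 14 in all, crops included, and the job is handed in when it is done.

```bash
ls; mkdir -p pics; python3 - <<'E'
from bench import *
import cv2,numpy as np
s=read_state();print(s)
for n in("scene","top"):
    f=grab_frame(n);cv2.imwrite(f"pics/{n}0.png",f["image"])
    print(n,f["fovy"],f["cx"],f["cy"],f["position"],f["rotation"],[k for k in f])
    for l in["tackle_box","door_hinge","door_knob","keyhole","key","key_stand","wheel1","tumbler","scoop","separator","chassis","mug","brick"]:
        print(l,[(np.round(d["xyz"],3).tolist(),round(d["conf"],2)) for d in landmark_of(l,f)][:6])
E
```

```text
bench.py
pics
{'time': 0.0, 'qpos': array([-1.39098543e+00,  2.87219618e-01,  1.57819365e+00,  1.34829581e-05,
        1.27859764e+00, -1.49982535e-01]), 'joint_velocities': array([-0.0009543 ,  0.00074527,  0.0001875 , -0.00114014, -0.001293  ,
       -0.00015204]), 'tau': array([ 3.93570217e-04, -4.05982018e+01, -2.92624176e+01, -1.49532539e-04,
        5.67849493e-03,  3.62384725e-06]), 'ee_pos': array([ 0.21851934, -0.637949  ,  0.22990219]), 'tcp_rot': array([-1.20908661e-03,  9.86434913e-01,  1.64148408e-01, -1.15797838e-05]), 'wrist_force': array([-0.07086349,  0.41245113,  0.14028416]), 'torque': array([-0.01954311, -0.01299696, -0.00368543]), 'gripper_force': 0.0, 'grip_width': 0.0854037188648761}
scene 49.04090433571396 254.603606947821 196.5110240854261 [ 0.28865008 -0.28386081  1.25735665] [ 0.94109573  0.16319901 -0.05490896 -0.29101533] ['image', 'fovy', 'cx', 'cy', 'position', 'rotation', 'shot']
tackle_box [([0.613, 0.001, 0.004], 0.74)]
door_hinge [([0.612, 0.002, 0.013], 0.97)]
door_knob [([0.567, 0.004, 0.137], 0.55)]
keyhole [([0.679, 0.002, 0.164], 0.49), ([0.648
[... 649 characters left out ...]
ge', 'fovy', 'cx', 'cy', 'position', 'rotation', 'shot']
tackle_box [([0.613, 0.001, 0.002], 0.76), ([0.454, -0.402, 0.002], 0.7), ([0.346, -0.342, 0.002], 0.35)]
door_hinge [([0.613, 0.001, 0.014], 0.68)]
door_knob [([0.568, 0.004, 0.135], 0.87)]
keyhole [([0.676, 0.004, 0.166], 0.65)]
key [([0.463, 0.26, 0.007], 0.56)]
key_stand [([0.465, 0.261, -0.0], 0.56)]
wheel1 [([0.51, 0.471, 0.004], 0.61), ([0.592, 0.29, 0.004], 0.57), ([0.456, -0.4, 0.004], 0.48)]
tumbler [([0.655, 0.408, -0.003], 0.81)]
scoop [([0.325, 0.467, 0.005], 0.81)]
separator [([0.622, -0.411, -0.0], 0.69)]
chassis [([0.691, -0.338, 0.001], 0.83)]
mug [([0.508, 0.474, -0.001], 0.73)]
brick [([0.345, -0.344, -0.001], 0.62)]
```

View pics/scene0.png

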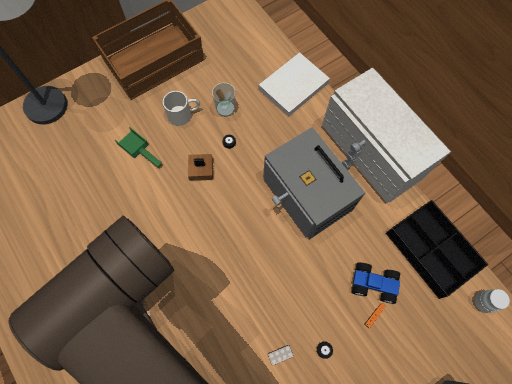

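View pics/top0.png

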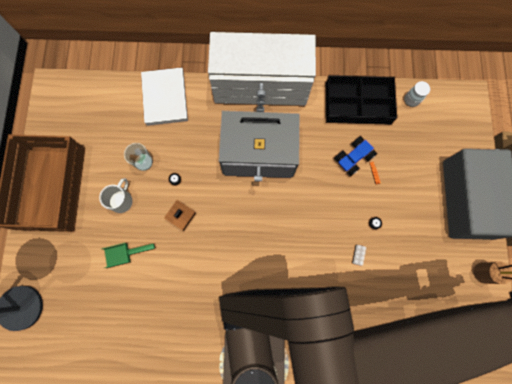

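Two wheels are visible: in the scene picture at (229,141) and (325,350). The box is nearly square to the axes. The stand, at (180,214) in the top picture, is turned about 40°. Next I'll take close views of the key, the lock and the area hidden by the arm.

```bash
cat > h.py <<'E'
from bench import *
import cv2,numpy as np
from scipy.spatial.transform import Rotation as R
from scipy.optimize import least_squares
def Q(psi,tilt=0):  # tool down, yaw psi
    q=(R.from_euler('z',psi)*R.from_euler('y',tilt)*R.from_euler('x',np.pi)).as_quat(); return [q[3],q[0],q[1],q[2]]
def rot(q): return R.from_quat([q[1],q[2],q[3],q[0]])
def shot(n,save=None):
    s=read_state(); f=grab_frame(n)
    if n=="wrist":
        T=np.array(f["T_tool_cam"]); Rt=rot(s["tcp_rot"]).as_matrix()
        f["P"]=Rt@T[:3,3]+s["ee_pos"]; f["R"]=Rt@T[:3,:3]
    else:
        f["P"]=np.array(f["position"]); f["R"]=rot(f["rotation"]).as_matrix() if np.size(f["rotation"])==4 else np.array(f["rotation"])
    if save: cv2.imwrite(f"pics/{save}.png",f["image"])
    return f
def foc(f): return 192/np.tan(np.radians(f["fovy"])/2)
def proj(f,X):
    c=(np.atleast_2d(X)-f["P"])@f["R"]; return np.c_[f["cx"]+foc(f)*c[:,0]/-c[:,2], f["cy"]-foc(f)*c[:,1]/-c[:,2]]
def atz(f,uv,z):
    uv=np.atleast_2d(uv); d=np.c_[(uv[:,0]-f["cx"])/foc(f),-(uv[:,1]-f["cy"])/foc(f),-np.ones(len(uv))]@f["R"].T
    return f["P"]+d*((z-f["P"][2])/d[:,2])[:,None]
def lm(l,f): return [(np.round(d["xyz"],4).tolist(),round(d["conf"],2)) for d in landmark_of(l,f)]
E
cat > a.py <<'E'
from h import *
psi=0.3
for i,(p,ls) in enumerate([((.43,.24,.30),["key","key_stand"]),((.50,.27,.33),["key","key_stand"]),((.64,-.02,.36),["keyhole","door_knob","door_hinge","tackle_box"]),((.60,.03,.40),["keyhole","door_knob","door_hinge","tackle_box"])]):
    reach(p,Q(psi if i<2 else 0)); f=shot("wrist",f"w{i}")
    if i==0: print(f["T_tool_cam"],f["fovy"],f["cx"],f["cy"],[k for k in f])
    for l in ls: print(i,l,lm(l,f), proj(f,landmark_of(l,f)[0]["xyz"]) if landmark_of(l,f) else None)
    np.savez(f"pics/w{i}.npz",P=f["P"],R=f["R"],fovy=f["fovy"],cx=f["cx"],cy=f["cy"])
for n in("scene","top"):
    f=shot(n,n+"1"); print(n,"wheels",lm("wheel1",f))
print(read_state()["time"],read_state()["qpos"])
E
python3 a.py; python3 -c "
import cv2,numpy as np
a=[cv2.imread(f'pics/w{i}.png') for i in (0,2)]
cv2.imwrite('pics/m.png',cv2.resize(np.hstack(a),(800,300),interpolation=cv2.INTER_AREA))"
```

```text
[[-5.60949114e-04  9.64670787e-01  2.63457698e-01  6.78055989e-02]
 [ 9.99999818e-01  5.99173407e-04 -6.47393099e-05  5.32765914e-04]
 [-2.20308967e-04  2.63457613e-01 -9.64670948e-01 -1.42232203e-01]
 [ 0.00000000e+00  0.00000000e+00  0.00000000e+00  1.00000000e+00]] 58.74274678282942 248.85178723596252 189.83035368303567 ['image', 'fovy', 'cx', 'cy', 'T_tool_cam', 'shot', 'P', 'R']
0 key [([0.463, 0.2637, 0.0083], 0.62)] [[237.55707994 121.08630345]]
0 key_stand [([0.4591, 0.261, 0.0065], 0.58), ([0.4609, 0.2665, -0.0048], 0.57)] [[238.77343795 124.64512377]]
1 key [([0.4595, 0.2651, 0.0047], 0.9)] [[243.24017571 176.4095555 ]]
1 key_stand [([0.4589, 0.2627, -0.0023], 0.68)] [[244.80510172 176.17407765]]
2 keyhole [([0.6738, 0.0031, 0.1568], 0.65)] [[226.97494181 131.59596166]]
2 door_knob [([0.5689, 0.0028, 0.1347], 0.7)] [[229.90914816 222.08546663]]
2 door_hinge [] None
2 tackle_box [] None
3 keyhole [([0.6743, 0.0011, 0.1543], 0.88)] [[275.44112763  91.38781364]]
3 door_knob [([0.5728, 0.0005, 0.133], 0.83)] [[272.88726294 177.15010653]]
3 door_hinge [([0.6158, 0.0, 0.0038], 0.58)] [[268.04316461 131.96150241]]
3 tackle_box [([0.6165, 0.002, 0.0005], 0.71)] [[266.66684049 131.31129969]]
scene wheels [([0.4575, -0.4003, -0.0005], 0.5), ([0.5901, 0.2915, -0.0013], 0.45)]
top wheels [([0.4568, -0.3983, 0.0041], 0.65), ([0.5924, 0.2897, 0.0033], 0.52)]
8.725 [-1.18751420e-01  4.58522448e-02  1.54745263e+00  2.92619681e-06
  1.54820605e+00  1.45196945e+00]
```

View pics/m.png

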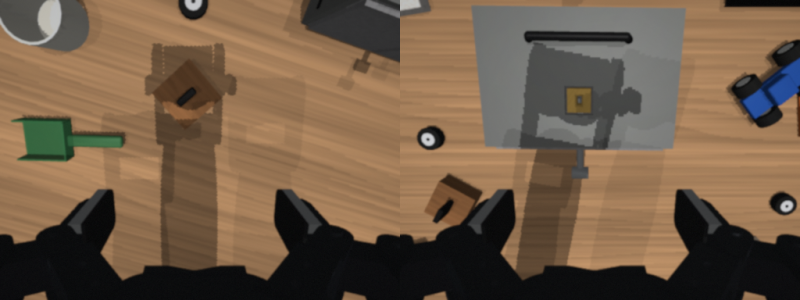

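View pics/scene1.png

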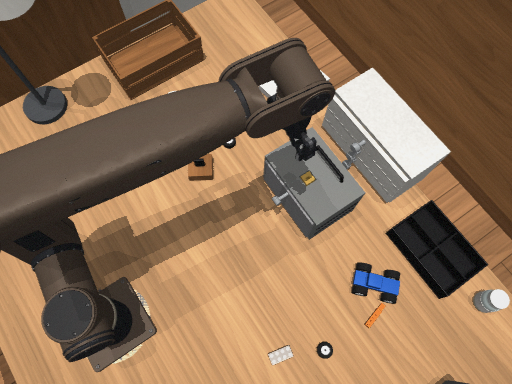

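Only two wheels are present: with the arm out of the way the open counter shows no more. In the wrist views the key stands in its turned stand, and the brass plate with its slot is near the middle of the box roof. I'll refine both with opposite-yaw views.

```bash
cat > b.py <<'E'
from h import *
import pickle
out=[]
for nm,p,pss in(("keyhole",(.675,.002,.30),(0,np.pi)),("key",(.461,.263,.22),(0.3+np.pi,0.3))):
    for ps in pss:
        reach(p,Q(ps)); wait(.2); f=shot("wrist")
        print(nm,ps,lm(nm,f))
        f["rg"]={l:[(d["region"],d["conf"]) for d in regions_of(l,f)][:2] for l in([nm,"key_stand"] if nm=="key" else [nm,"tackle_box"])}
        for l,v in f["rg"].items(): print(l,[(r.sum(),c) for r,c in v])
        f["name"]=nm; out.append(f)
pickle.dump(out,open("b.pkl","wb"))
cv2.imwrite("pics/m2.png",cv2.resize(np.vstack([np.hstack([out[i]["image"] for i in (0,1)]),np.hstack([out[i]["image"] for i in (2,3)])]),(800,600),interpolation=cv2.INTER_AREA))
print(read_state()["time"])
E
python3 b.py
```

```text
keyhole 0 [([0.6744, 0.0044, 0.1594], 0.75)]
keyhole [(np.int64(1324), 0.76), (np.int64(50), 0.19)]
tackle_box [(np.int64(60829), 0.81)]
keyhole 3.141592653589793 [([0.6755, 0.002, 0.1593], 0.92)]
keyhole [(np.int64(1318), 0.64)]
tackle_box [(np.int64(54245), 0.73)]
key 3.441592653589793 [([0.4611, 0.2647, 0.0063], 0.84), ([0.5053, 0.4699, -0.0014], 0.35)]
key [(np.int64(560), 0.59)]
key_stand [(np.int64(5412), 0.91)]
key 0.3 []
key [(np.int64(610), 0.58)]
key_stand [(np.int64(5387), 0.7)]
17.5083
```

View pics/m2.png

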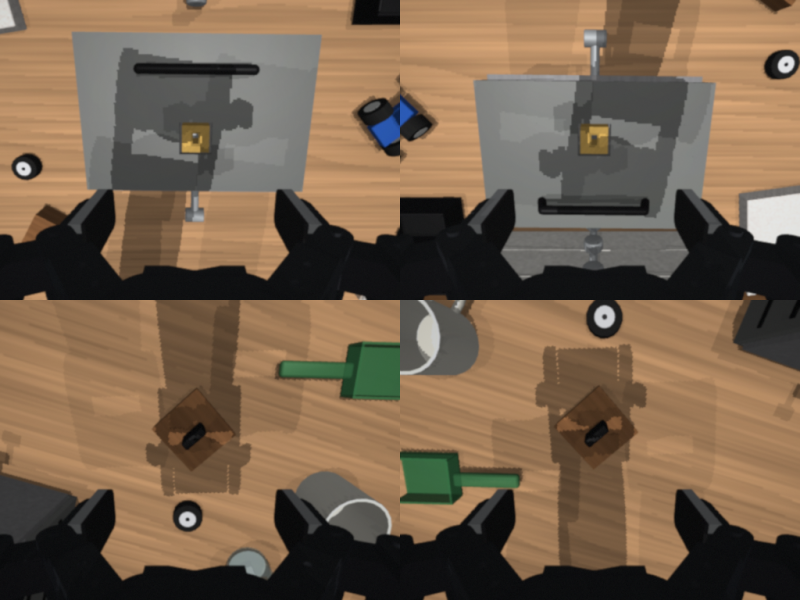

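```bash
cat > c.py <<'E'
from h import *
import pickle
from scipy.optimize import minimize
F=pickle.load(open("b.pkl","rb"))
def corners(x,y,yaw,a,b,z0,z1,off=0):
    c,s=np.cos(yaw),np.sin(yaw)
    return np.array([[x+c*(off+i*a/2)-s*j*b/2,y+s*(off+i*a/2)+c*j*b/2,z] for i in(-1,1) for j in(-1,1) for z in(z0,z1)])
def sil(f,C):
    m=np.zeros((384*4,512*4),np.uint8); h=cv2.convexHull(proj(f,C).astype(np.float32))
    cv2.fillConvexPoly(m,np.round(h*16*4).astype(np.int32),255,shift=4); return cv2.resize(m,(512,384),interpolation=cv2.INTER_AREA)/255.
def fit(fs,masks,x0,dims,valid=None,n=3):
    def cost(p):
        t=0
        for k,(f,m) in enumerate(zip(fs,masks)):
            S=sil(f,corners(*p[:3],*dims,0 if False else p3[0],p[3] if len(p)>3 else p3[1],off)); v=1 if valid is None else valid
            t+=(np.abs(S-m)*v).sum()/m.sum()
        return t
    best=None
    r=minimize(cost,x0,method="Nelder-Mead",options=dict(initial_simplex=np.array([x0]+[np.array(x0)+d for d in np.diag([.006,.006,.15,.006][:len(x0)])]),xatol=1e-5,fatol=1e-5,maxiter=400)); return r.x,r.fun
off=0
K=F[2:]; km=[f["rg"]["key"][0][0] for f in K]; sm=[f["rg"]["key_stand"][0][0]|f["rg"]["key"][0][0] for f in K]
for yaw in(-.9,-.4,.4,.9):
    p3=(.036,.076); print("key",[np.round(np.r_[fit([f],[m],[.461,.263,yaw],(.03,.01))],4) if 0 else (np.round(fit([f],[m],[.461,.263,yaw],(.03,.01))[0],4),round(fit([f],[m],[.461,.263,yaw],(.03,.01))[1],3)) for f,m in zip(K,km)])
r=fit(K,km,[.461,.263,yaw,.076],(.03,.01));print("key joint zfree",r)
p3=(0,.036)
for f,m in zip(K,sm): print("stand",fit([f],[m],[.461,.263,.7],(.075,.075)))
print("stand joint zfree",fit(K,sm,[.461,.263,.7,.036],(.075,.075)))
# box
off=.085; p3=(.1,.16); v=np.ones((384,512)); v[240:]=0
f=F[0]; print("box",fit([f],[f["rg"]["tackle_box"][0][0]],[.613,.002,0.0],(.17,.25),v))
# slot / plate
for f in F[:2]:
    g=f["rg"]["keyhole"][0][0].astype(np.uint8); M=cv2.moments(g,True); c=(M["m10"]/M["m00"],M["m01"]/M["m00"])
    rr=cv2.minAreaRect(cv2.findNonZero(g)); print("plate",c,atz(f,c,.162),rr,atz(f,rr[0],.162))
x,y,w,h=cv2.boundingRect(F[0]["rg"]["keyhole"][0][0].astype(np.uint8))
cr=[]
for f in F[:2]:
    x,y,w,h=cv2.boundingRect(f["rg"]["keyhole"][0][0].astype(np.uint8)); print(x,y,w,h); cr.append(cv2.resize(f["image"][y-5:y+45,x-5:x+45],(400,400),interpolation=cv2.INTER_NEAREST))
cv2.imwrite("pics/kh.png",np.hstack(cr))
E
python3 c.py
```

```text
key [(array([ 0.4643,  0.2615, -0.4509]), np.float64(0.148)), (array([ 0.4647,  0.2617, -0.5319]), np.float64(0.089))]
key [(array([ 0.4643,  0.2615, -0.4512]), np.float64(0.148)), (array([ 0.4647,  0.2617, -0.5314]), np.float64(0.089))]
key [(array([ 0.4644,  0.2613, -0.4485]), np.float64(0.147)), (array([ 0.4644,  0.2619, -0.51  ]), np.float64(0.092))]
key [(array([0.4647, 0.2613, 2.7055]), np.float64(0.15)), (array([0.4645, 0.2617, 2.6126]), np.float64(0.09))]
key joint zfree (array([0.46426451, 0.26170628, 2.63395359, 0.07268414]), np.float64(0.2012248013959682))
stand (array([0.4647788 , 0.26133369, 1.01467511]), np.float64(0.018918083665391043))
stand (array([0.46483717, 0.26158451, 1.01685734]), np.float64(0.016648441322601727))
stand joint zfree (array([0.46480658, 0.2615122 , 1.0172265 , 0.03540451]), np.float64(0.034422716794063696))
box (array([ 0.61495645,  0.00198756, -0.0111672 ]), np.float64(0.005089226339732822))
plate (249.74546827794563, 175.2832326283988) [[0.67940451 0.00137793 0.162     ]] ((250.0, 175.0), (38.0, 34.0), 90.0) [[0.67965166 0.00116107 0.162     ]]
plate (247.8770864946889, 177.41502276176024) [[0.67538441 0.00092257 0.162     ]] ((247.5, 177.5), (39.0, 35.0), 90.0) [[6.75457765e-01 6.04543893e-04 1.62000000e-01]]
233 156 35 39
230 158 36 40
```

View pics/kh.png

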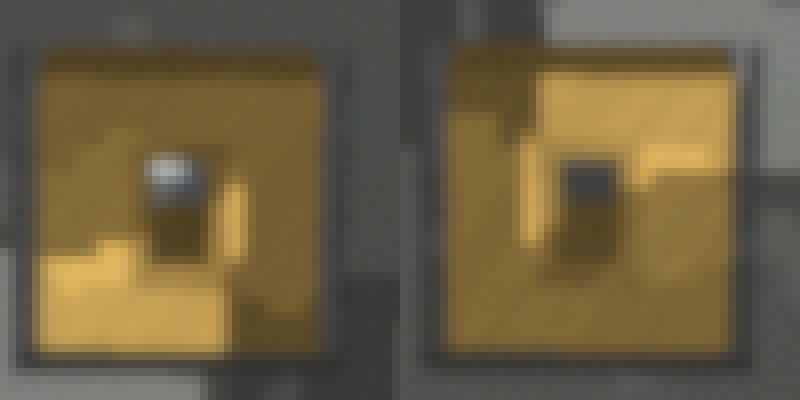

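```bash
cat >> h.py <<'E'
ST=np.array([.4648,.2615]); SY=2.588; KH=np.array([.677,.0012]); BY=-.011; BX=np.array([.615,.0020])
def st(m=""):
    s=read_state(); print(m,"t%.1f"%s["time"],"p",np.round(s["ee_pos"],4),"F",np.round(s["wrist_force"],1),"T",np.round(s["torque"],2),"w %.4f"%s["grip_width"],"gf %.0f"%s["gripper_force"]); return s
E
cat > d.py <<'E'
from h import *
set_gripper(.045)
reach([*ST,.13],Q(SY)); st("above")
print(line_to([*ST,.042],vel=.08,contact_N=8)); st("down")
set_gripper(0,60); s=st("grip")
line_to([*ST,.16],vel=.12); st("lift")
f=shot("wrist","grip1")
line_to([*ST,.26],vel=.2)
E
python3 d.py
```

```text
above t20.0 p [0.4649 0.2615 0.1302] F [-0.1  0.5 -0.6] T [0.01 0.   0.04] w 0.0449 gf 0
False
down t21.2 p [0.4654 0.2617 0.0427] F [-0.2  0.4  0.3] T [0.01 0.   0.  ] w 0.0450 gf 0
grip t21.6 p [0.4653 0.2617 0.0426] F [0.1 0.6 2.2] T [0.   0.01 0.01] w 0.0092 gf 60
lift t22.8 p [0.4641 0.2613 0.1589] F [-0.2  0.2 -0.5] T [-0.05 -0.05 -0.04] w 0.0093 gf 60
```

View pics/grip1.png

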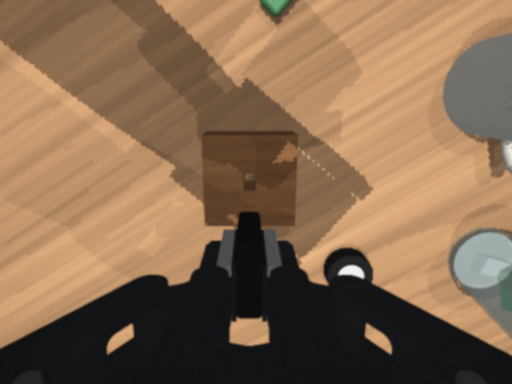

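The key is held upright between the pads: its bow is at (248,265) and the stand slot is empty at (249,181). Inserting it next.

```bash
cat > e.py <<'E'
from h import *
psi=np.pi+BY
reach([*KH,.26],Q(psi))
line_to([*KH,.202],vel=.1); wait(.2); st("above")
print(line_to([*KH,.166],vel=.03,contact_N=12)); st("in")
E
python3 e.py
```

```text
above t25.6 p [0.6776 0.0011 0.2032] F [-0.5  0.4 -0.1] T [ 0.01 -0.03  0.03] w 0.0090 gf 59
False
in t27.0 p [0.6769 0.0012 0.1685] F [-5.4 -0.   8.7] T [0.06 0.86 0.01] w 0.0092 gf 61
```

```bash
cat > e2.py <<'E'
from h import *
psi=np.pi+BY
p=KH+[-.001,0]
line_to([*p,.1675],vel=.02); st("shift")
print(line_to([*p,.163],vel=.03,contact_N=20)); s=st("press")
line_to([*p,.1675],vel=.03); st("relax")
# turn clockwise in steps
for a in np.linspace(.2,1.44,7):
    line_to([*p,.1675],rot=Q(psi-a),vel=.05); s=st("turn %.2f"%a)
    if abs(s["torque"][2])>.8: break
E
python3 e2.py
```

```text
shift t27.2 p [0.6766 0.0012 0.1686] F [-2.4  0.1  2.8] T [0.05 0.05 0.02] w 0.0090 gf 60
True
press t27.5 p [0.6767 0.0012 0.1686] F [-1.9  0.5  3.1] T [ 0.02  0.11 -0.04] w 0.0096 gf 60
relax t27.7 p [0.6767 0.0012 0.1685] F [-0.4  0.1  5.7] T [0.07 0.07 0.02] w 0.0089 gf 60
turn 0.20 t28.1 p [0.6769 0.0011 0.1686] F [0.1 0.2 4.9] T [ 0.08 -0.11 -0.02] w 0.0094 gf 60
turn 0.41 t28.4 p [0.6768 0.0009 0.1686] F [ 0.4 -1.   5. ] T [-0.02  0.   -0.04] w 0.0091 gf 60
turn 0.61 t28.8 p [0.6767 0.0008 0.1685] F [-0.  -0.8  5.3] T [-0.07  0.07 -0.03] w 0.0092 gf 60
turn 0.82 t29.1 p [6.766e-01 6.000e-04 1.685e-01] F [-0.6 -1.1  6. ] T [-0.12  0.16 -0.04] w 0.0092 gf 60
turn 1.03 t29.5 p [6.764e-01 6.000e-04 1.686e-01] F [-0.8 -1.   5.9] T [-0.19  0.23  0.03] w 0.0091 gf 60
turn 1.23 t29.9 p [6.763e-01 5.000e-04 1.686e-01] F [-1.4 -0.8  5.3] T [-0.21  0.26  0.03] w 0.0096 gf 60
turn 1.44 t30.2 p [6.760e-01 5.000e-04 1.685e-01] F [-2.3 -1.   6.2] T [-0.18  0.41  0.02] w 0.0091 gf 60
```

```bash
cat > e3.py <<'E'
from h import *
psi=np.pi+BY; p=KH+[-.0005,0]
for a in (1.44,1.5,1.56,1.62):
    line_to([*p,.1675],rot=Q(psi-a),vel=.03); wait(.3); s=st("turn %.2f"%a); print(np.round((psi-rot(s["tcp_rot"]).as_euler('ZYX')[0])%(2*np.pi),3))
    if abs(s["torque"][2])>.3: break
f=shot("wrist","turn1")
E
python3 e3.py
```

```text
turn 1.44 t30.8 p [6.761e-01 5.000e-04 1.685e-01] F [-3.3 -1.4  6.8] T [-0.19  0.6   0.06] w 0.0095 gf 61
1.437
turn 1.50 t31.3 p [6.761e-01 4.000e-04 1.685e-01] F [-3.2 -0.7  7.7] T [-0.24  0.63  0.18] w 0.0090 gf 61
1.497
turn 1.56 t31.9 p [6.760e-01 4.000e-04 1.685e-01] F [-3.9 -1.6  7. ] T [-0.27  0.69  0.29] w 0.0092 gf 61
1.556
turn 1.62 t32.4 p [0.6758 0.0007 0.1685] F [-3.9 -1.9  7.4] T [-0.12  0.78  0.25] w 0.0095 gf 61
1.616
```

View pics/turn1.png

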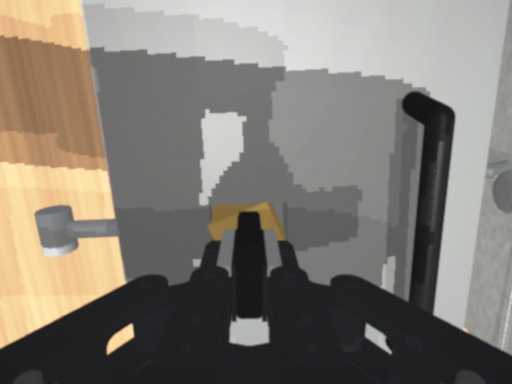

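The key is fully turned: torque rises against the stop beyond 1.44. The knob is at the left, (58,230). Releasing the key and opening the door.

```bash
cat >> h.py <<'E'
def knob(th,dz=-.021):
    x=-.044*np.cos(th)-.126*np.sin(th); z=.010+.126*np.cos(th)-.044*np.sin(th)
    return [BX[0]+x*np.cos(BY),BX[1]+x*np.sin(BY),z+dz]
E
cat > g.py <<'E'
from h import *
set_gripper(.04); s=st("rel")
p=s["ee_pos"]; line_to([p[0],p[1],.25],vel=.15)
k=knob(0); reach([k[0],k[1],.22],Q(BY+np.pi)); 
print(line_to(k,vel=.1,contact_N=10)); st("at knob")
set_gripper(0,45); s=st("pinch")
if .018<s["grip_width"]<.03:
    for th in np.arange(.1,.85,.1):
        line_to(knob(min(th,.81)),vel=.06); st("th%.2f"%th)
E
python3 g.py
```

```text
rel t32.9 p [0.6762 0.0013 0.1666] F [1.2 0.  0.9] T [0.03 0.03 0.04] w 0.0399 gf 0
False
at knob t36.2 p [0.5717 0.0024 0.116 ] F [-0.1  0.7  0.3] T [-0.04  0.03  0.02] w 0.0402 gf 0
pinch t36.5 p [0.5716 0.0025 0.1161] F [0.1 0.  3.8] T [0.09 0.11 0.04] w 0.0235 gf 45
th0.10 t36.9 p [0.5594 0.0026 0.1112] F [1.6 1.7 6.4] T [ 0.19 -0.43 -0.01] w 0.0232 gf 45
th0.20 t37.2 p [0.5473 0.0028 0.1048] F [-0.5  0.9  6. ] T [ 0.13 -0.37  0.04] w 0.0234 gf 45
th0.30 t37.6 p [0.5358 0.0029 0.0972] F [-1.5  0.5  6.8] T [ 0.19 -0.26 -0.02] w 0.0230 gf 46
th0.40 t38.0 p [0.5251 0.003  0.0883] F [-1.8  1.5  5.5] T [ 0.15 -0.21  0.  ] w 0.0231 gf 46
th0.50 t38.4 p [0.5155 0.0031 0.0785] F [-2.5  1.3  4.8] T [ 0.06 -0.16 -0.04] w 0.0234 gf 46
th0.60 t38.8 p [0.5072 0.0032 0.068 ] F [-1.   0.1  2.8] T [ 0.11 -0.18 -0.04] w 0.0228 gf 47
th0.70 t39.1 p [0.5    0.0033 0.0568] F [-0.4 -0.2  1.8] T [ 0.11 -0.27  0.  ] w 0.0231 gf 47
th0.80 t39.5 p [0.4941 0.0033 0.0452] F [0.9 0.3 1.2] T [ 0.16 -0.39 -0.  ] w 0.0232 gf 47
```

```bash
cat > g2.py <<'E'
from h import *
for th in(.83,.86):
    line_to(knob(th),vel=.04); wait(.2); s=st("th%.2f"%th)
    if np.linalg.norm(s["wrist_force"])>15: break
set_gripper(.045)
p=read_state()["ee_pos"]; line_to([p[0],p[1],.2],vel=.15)
reach([.46,.02,.28],Q(np.pi))
for n in("scene","top"):
    f=shot(n,n+"2"); print(n,"wheels",lm("wheel1",f),"knob",lm("door_knob",f),"key",lm("key",f),"bin",lm("bin_floor",f))
st()
E
python3 g2.py
```

```text
th0.83 t40.0 p [0.4938 0.0034 0.0444] F [-4.6  2.2 14.6] T [ 0.33  0.29 -0.06] w 0.0229 gf 49
scene wheels [] knob [([0.492, 0.0012, 0.0639], 0.68)] key [([0.6731, 0.0022, 0.1372], 0.51)] bin [([0.6414, 0.0033, 0.0447], 0.87), ([0.6769, 0.002, 0.1348], 0.65)]
top wheels [([0.4587, -0.3998, 0.0035], 0.62), ([0.6239, 0.2891, 0.0022], 0.56)] knob [([0.3479, -0.3439, -0.0002], 0.65)] key [([0.6762, -0.0028, 0.1339], 0.51), ([0.4567, -0.4007, 0.0011], 0.16)] bin [([0.6454, 0.0083, 0.0427], 0.65), ([0.6244, 0.2885, 0.0004], 0.41)]
 t42.4 p [0.4599 0.02   0.2795] F [-0.4 -0.1  0.4] T [ 0.02  0.03 -0.04] w 0.0449 gf 0
```

View pics/scene2.png

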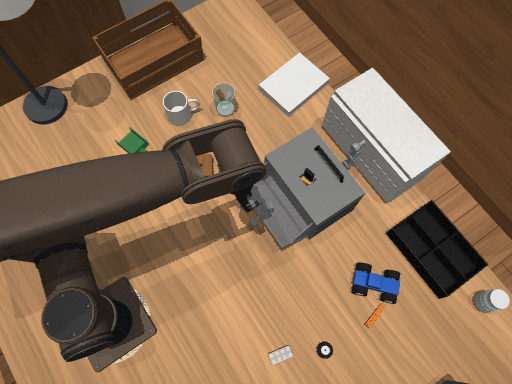

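The door is on its stop. The left wheel has been knocked to about (0.624, 0.289), so I'll re-measure each wheel with the wrist camera before grasping it.

```bash
cat > wheel.py <<'E'
from h import *
import sys
x,y,psi,by=map(float,sys.argv[1:5]); tag=sys.argv[5]
set_gripper(.07)
c=np.array([x,y])
for i,z in enumerate((.16,.16)):
    reach([*(c if i==0 else c),z],Q(psi+i*.0)); wait(.2); f=shot("wrist",f"{tag}{i}")
    L=[l for l in landmark_of("wheel1",f) if np.hypot(*(np.array(l["xyz"][:2])-c))<.05]
    G=[]
    for d in regions_of("wheel1",f):
        g=d["region"].astype(np.uint8); v,u=np.nonzero(g); q=atz(f,[u.mean(),v.mean()],.012)[0]
        if np.hypot(*(q[:2]-c))<.05: G.append((q,d["conf"],g.sum()))
    print(i,[(np.round(l["xyz"],4),l["conf"]) for l in L],G)
    e=[np.array(l["xyz"][:2]) for l in L[:1]]+[g[0][:2] for g in G[:1]]
    if not e: sys.exit("no wheel")
    c=np.mean(e,0)
print("c",c)
line_to([*c,.05],vel=.15)
print(line_to([*c,-.001],vel=.06,contact_N=8)); st("down")
set_gripper(0,50); s=st("grip")
if s["grip_width"]<.03: set_gripper(.07); line_to([*c,.16]); sys.exit("missed")
line_to([*c,.26],vel=.25); s=st("lift")
if s["grip_width"]<.03: sys.exit("lost")
b=BX+R.from_euler('z',BY).as_matrix()[:2,:2]@[-.05,by]
reach([*b,.26],Q(BY+round(psi/np.pi)*np.pi)); 
print(line_to([*b,.103],vel=.12,contact_N=8)); st("over bin")
set_gripper(.065); wait(.5)
line_to([*b,.26],vel=.25); st("done")
E
python3 wheel.py .624 .289 3.1416 .035 wa
```

```text
0 [(array([0.6252, 0.2861, 0.0017]), 0.94)] [(array([0.62285331, 0.28879973, 0.012     ]), 0.56, np.uint64(2032))]
1 [(array([0.6242, 0.2896, 0.0045]), 0.93)] []
c [0.6242 0.2896]
False
down t46.9 p [ 6.246e-01  2.897e-01 -5.000e-04] F [-0.9 -0.2  0. ] T [ 0.01  0.02 -0.01] w 0.0699 gf 0
grip t47.3 p [0.625  0.2899 0.    ] F [-0.1  0.3  2.5] T [ 0.06  0.01 -0.01] w 0.0422 gf 51
lift t48.5 p [0.6232 0.2893 0.2574] F [-0.3  0.1  0.5] T [ 0.01 -0.02 -0.09] w 0.0420 gf 51
False
over bin t50.9 p [0.5665 0.0373 0.1035] F [ 3.4 -1.9  0. ] T [-0.26 -0.79  0.06] w 0.0423 gf 53
done t52.6 p [0.5645 0.0376 0.2582] F [ 0.1 -0.3 -0.3] T [-0.02  0.02  0.03] w 0.0648 gf 0
```

```bash
python3 wheel.py .457 -.400 0 -.04 wb; cat > v.py <<'E'
from h import *
reach([.56,0,.30],Q(np.pi)); wait(.2)
f=shot("wrist","bin1"); print(lm("wheel1",f),lm("keyhole",f))
f=shot("top","top3"); print(lm("wheel1",f))
E
python3 v.py; python3 -c "
import cv2,numpy as np
cv2.imwrite('pics/m3.png',cv2.resize(np.hstack([cv2.imread('pics/bin1.png'),cv2.imread('pics/top3.png')]),(800,300),interpolation=cv2.INTER_AREA))"
```

```text
0 [(array([ 4.569e-01, -4.038e-01,  4.000e-04]), 0.83)] [(array([ 0.45802172, -0.40160672,  0.012     ]), 0.67, np.uint64(2004))]
1 [(array([ 0.4572, -0.4055,  0.0019]), 0.73)] [(array([ 0.45805785, -0.40099638,  0.012     ]), 0.68, np.uint64(2038))]
c [ 0.45762893 -0.40324819]
False
down t57.6 p [ 0.4579 -0.4036 -0.0006] F [-0.8 -0.7  1.1] T [ 0.03 -0.05  0.  ] w 0.0698 gf 0
grip t58.0 p [ 4.581e-01 -4.039e-01 -1.000e-04] F [-0.2 -0.   3.2] T [ 0.03 -0.04 -0.05] w 0.0427 gf 51
lift t59.2 p [ 0.4569 -0.4024  0.2577] F [ 0.2  1.  -1.2] T [-0.01 -0.01 -0.02] w 0.0425 gf 51
False
over bin t62.1 p [ 0.5653 -0.0376  0.104 ] F [ 0.7 -0.1  0.2] T [-0.01  0.01 -0.01] w 0.0422 gf 51
done t63.7 p [ 0.5637 -0.0372  0.2582] F [-0.7 -0.4  0. ] T [-0.   -0.02  0.06] w 0.0649 gf 0
[([0.5953, -0.0344, 0.0291], 0.95), ([0.5952, 0.0323, 0.0327], 0.91), ([0.6728, 0.0049, 0.1339], 0.36)] [([0.6757, 0.0025, 0.1579], 0.58)]
[]
```

View pics/m3.png

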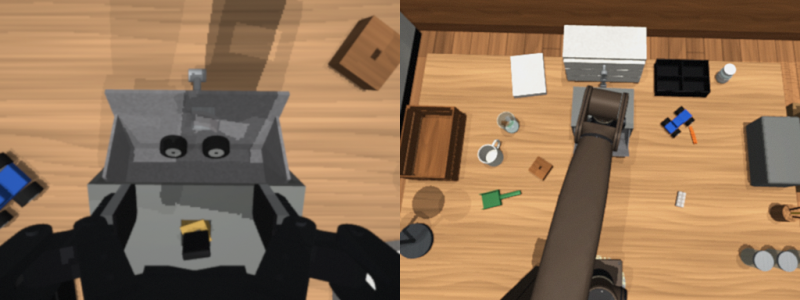

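Both wheels lie in the bin, at (173,147) and (215,147) in the left half. No other wheel shows on the counter in the right half. Closing the door.

```bash
cat > k.py <<'E'
from h import *
set_gripper(.045); k=knob(.8)
reach([k[0],k[1],.2],Q(BY+np.pi)); print(line_to(k,vel=.1,contact_N=10)); st("at")
set_gripper(0,45); s=st("pinch")
if .018<s["grip_width"]<.03:
    for th in list(np.arange(.7,.05,-.1))+[0.03,0,-.02,-.04,-.06]:
        line_to(knob(th),vel=.06); s=st("th%.2f"%th)
        if th<.06 and s["wrist_force"][0]<-25: break
    wait(.3); st("shut")
E
python3 k.py
```

```text
False
at t69.3 p [0.4945 0.0032 0.0459] F [-0.2 -0.5 -0.9] T [-0.02 -0.    0.02] w 0.0452 gf 0
pinch t69.7 p [0.4943 0.0034 0.0459] F [-0.4  0.3  3.4] T [ 0.11  0.17 -0.01] w 0.0233 gf 44
th0.70 t70.0 p [0.4999 0.0033 0.0569] F [-0.1 -0.7 -2. ] T [-0.04  0.2   0.01] w 0.0231 gf 45
th0.60 t70.4 p [0.5075 0.0032 0.0687] F [-1.  -0.5 -1.8] T [-0.03  0.62 -0.05] w 0.0229 gf 45
th0.50 t70.8 p [0.5163 0.0031 0.0793] F [-2.7 -0.1  0.3] T [0.01 0.85 0.01] w 0.0231 gf 45
th0.40 t71.2 p [0.5266 0.003  0.089 ] F [-2.4 -0.1  0.5] T [ 0.06  0.81 -0.02] w 0.0232 gf 45
th0.30 t71.5 p [0.5368 0.0029 0.097 ] F [-1.7 -0.4  0.4] T [ 0.07  0.53 -0.03] w 0.0226 gf 45
th0.20 t71.9 p [0.5476 0.0028 0.104 ] F [-0.8 -0.3 -1.1] T [ 0.08  0.42 -0.01] w 0.0229 gf 44
th0.10 t72.3 p [0.5594 0.0026 0.1101] F [ 0.6  0.1 -3.5] T [0.08 0.28 0.01] w 0.0231 gf 45
th0.03 t72.6 p [0.5679 0.0026 0.1138] F [ 0.6  1.7 -2.8] T [ 0.1   0.3  -0.02] w 0.0233 gf 45
th0.00 t72.8 p [0.5712 0.0025 0.115 ] F [-0.5 -0.1 -3.8] T [0.07 0.44 0.02] w 0.0234 gf 45
th-0.02 t73.1 p [0.5736 0.0025 0.1158] F [-1.6  0.3 -3.4] T [0.08 0.55 0.01] w 0.0233 gf 45
th-0.04 t73.3 p [0.5741 0.0025 0.116 ] F [-7.2  1.4 -1.6] T [-0.05  1.33  0.03] w 0.0231 gf 45
th-0.06 t73.6 p [0.5741 0.0025 0.116 ] F [-13.3  -0.5   0.9] T [-0.15  2.23 -0.03] w 0.0233 gf 46
shut t73.9 p [0.574  0.0025 0.116 ] F [-13.8  -1.1   2. ] T [-0.13  2.22 -0.01] w 0.0230 gf 46
```

```bash
cat > l.py <<'E'
from h import *
from scipy.optimize import minimize
set_gripper(.045); p=read_state()["ee_pos"]; line_to([p[0],p[1],.24],vel=.15)
fs=[]
for ps in(np.pi,np.pi-1.4):
    reach([*KH,.285],Q(ps)); wait(.2); f=shot("wrist",f"kl{len(fs)}"); r=regions_of("key",f)
    print([(d["region"].sum(),round(d["conf"],2)) for d in r],lm("key",f))
    if r: f["m"]=r[0]["region"]; fs.append(f)
src=open("c.py").read().split("off=0\nK=")[0].replace('F=pickle.load(open("b.pkl","rb"))',''); exec(src); off=0; p3=(.163,.203)
for f in fs:
    for y0 in(-.9,-1.4,-1.8): x,c=fit([f],[f["m"]],[*KH,y0],(.03,.01)); print(np.round(x,4),round(c,3))
st()
cv2.imwrite("pics/m4.png",cv2.resize(np.hstack([cv2.imread('pics/kl0.png'),cv2.imread('pics/kl1.png')])[:300],(800,234),interpolation=cv2.INTER_AREA))
E
python3 l.py
```

```text
[(np.int64(1051), 0.67)] [([0.6717, 0.002, 0.1342], 0.96)]
[] [([0.6753, 0.0024, 0.1321], 0.67)]
[ 0.6765  0.0016 -1.3798] 0.116
[ 0.6765  0.0017 -1.3783] 0.116
[ 0.6764  0.0014 -1.3907] 0.116
 t77.7 p [0.677  0.0012 0.285 ] F [-0.1  1.  -0.7] T [-0.06 -0.02 -0.01] w 0.0452 gf 0
```

View pics/m4.png

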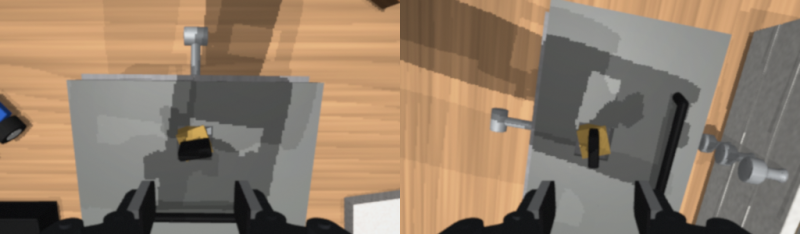

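The door is shut, with the knob at (195,35) in the left half. The key is fully turned at about -1.38 rad. Turning it back.

```bash
cat > n.py <<'E'
from h import *
psi=np.pi+BY; p=np.array([.6767,.0012])
reach([*p,.26],Q(psi-1.37)); print(line_to([*p,.168],vel=.1,contact_N=8)); st("at")
set_gripper(0,60); st("grip")
for a in list(np.arange(1.2,-.05,-.2))+[-.1,-.16,-.22,-.28,-.34,-.40]:
    line_to([*p,.168],rot=Q(psi-a),vel=.04); wait(.2); s=st("a%.2f"%a)
    if a<0 and s["torque"][2]<-.25: break
E
python3 n.py
```

```text
False
at t79.0 p [0.6774 0.0011 0.1691] F [-0.2 -0.2 -0.3] T [-0.03 -0.03 -0.04] w 0.0448 gf 0
grip t79.4 p [0.6764 0.001  0.1689] F [-3.5 -0.7  4.5] T [-0.09  0.61  0.06] w 0.0094 gf 59
a1.20 t79.9 p [0.6772 0.001  0.1689] F [-1.8 -1.9  4.8] T [-0.22  0.2  -0.03] w 0.0091 gf 60
a1.00 t80.5 p [6.770e-01 6.000e-04 1.689e-01] F [-1.6 -1.8  5.7] T [-0.3   0.37  0.02] w 0.0091 gf 60
a0.80 t81.0 p [0.677  0.0007 0.1689] F [-2.2 -1.5  6.3] T [-0.24  0.38  0.06] w 0.0089 gf 60
a0.60 t81.6 p [0.6771 0.0009 0.1689] F [-1.5 -1.1  6.9] T [-0.17  0.34  0.01] w 0.0092 gf 60
a0.40 t82.1 p [0.6772 0.0011 0.1689] F [-1.4 -0.6  5.9] T [-0.16  0.28  0.03] w 0.0093 gf 60
a0.20 t82.7 p [0.6772 0.0013 0.1689] F [-1.4 -0.9  4.8] T [-0.05  0.24 -0.03] w 0.0093 gf 60
a0.00 t83.2 p [0.6772 0.0015 0.1689] F [-0.7 -0.2  5.1] T [0.05 0.27 0.01] w 0.0093 gf 60
a-0.10 t83.7 p [0.6772 0.0016 0.1689] F [-1.2  1.1  5.3] T [0.03 0.24 0.  ] w 0.0090 gf 60
a-0.16 t84.1 p [0.6772 0.0017 0.1689] F [-1.6  0.5  5.7] T [0.11 0.24 0.04] w 0.0094 gf 60
a-0.22 t84.6 p [0.6771 0.0017 0.1689] F [-1.8  0.2  5.5] T [ 0.1   0.34 -0.02] w 0.0089 gf 60
a-0.28 t85.0 p [0.677  0.0018 0.1689] F [-1.2  0.8  5.9] T [ 0.14  0.33 -0.15] w 0.0090 gf 60
a-0.34 t85.5 p [0.6768 0.0018 0.1689] F [-2.2  0.7  5.5] T [ 0.2   0.46 -0.19] w 0.0092 gf 60
a-0.40 t85.9 p [0.6768 0.0018 0.1689] F [-2.4  0.5  6.6] T [ 0.16  0.52 -0.37] w 0.0093 gf 60
```

```bash
cat > o.py <<'E'
from h import *
psi=np.pi+BY; p=np.array([.6767,.0012])
line_to([*p,.168],rot=Q(psi+.1),vel=.04); wait(.2); st("back")
line_to([*p,.175],vel=.03); st("up1"); line_to([*p,.205],vel=.06); st("up2")
line_to([*p,.27],vel=.15); st("up")
reach([*ST,.26],Q(SY)); line_to([*ST,.10],vel=.15); wait(.2)
f=shot("wrist","pl1"); st("above")
reach([.50,.05,.27],Q(psi-.3)) if 0 else None
print(lm("key",f),lm("key_stand",f))
E
python3 o.py
```

```text
back t86.6 p [0.6773 0.0016 0.1689] F [-1.4  1.   5.7] T [ 0.04  0.19 -0.06] w 0.0092 gf 60
up1 t87.0 p [0.6766 0.0013 0.1746] F [ 0.5 -0.5  0.7] T [ 0.07 -0.02  0.  ] w 0.0093 gf 59
up2 t87.6 p [0.6767 0.0012 0.2053] F [ 0.6  0.4 -0.4] T [ 0.01  0.02 -0.04] w 0.0091 gf 59
up t88.2 p [0.6763 0.0012 0.2692] F [-0.2 -0.4 -1.1] T [ 0.01 -0.01  0.01] w 0.0095 gf 59
above t90.9 p [0.4652 0.2617 0.1008] F [-0.4  0.7 -0.5] T [-0.    0.05 -0.03] w 0.0092 gf 59
[([0.4645, 0.2639, 0.0654], 0.78)] [([0.4612, 0.2643, -0.004], 0.6)]
```

View pics/pl1.png

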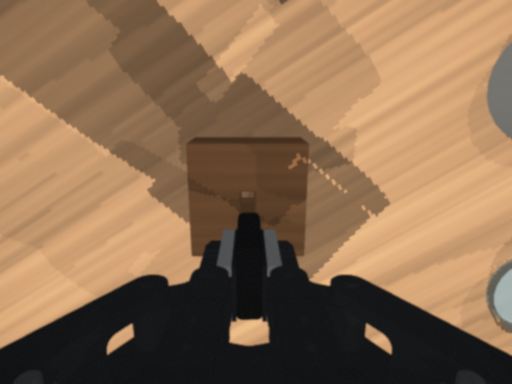

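The key is held straight in front of the slot at (248,200), with the blade upright. Lowering it.

```bash
cat > p.py <<'E'
from h import *
print(line_to([*ST,.0425],vel=.05,contact_N=8)); s=st("down")
if s["ee_pos"][2]<.047:
    set_gripper(.045); wait(.2); line_to([*ST,.18],vel=.12); st("up")
    reach([.43,.05,.30],Q(np.pi)); wait(.3)
    for n in("scene","top"): 
        f=shot(n,n+"9"); print([(l,lm(l,f)[:2]) for l in("key","door_knob","wheel1")])
    reach([.54,.22,.30],Q(np.pi-.5)); wait(.3); f=shot("wrist","fin"); print(lm("key",f),lm("door_knob",f),lm("keyhole",f))
E
python3 p.py;  python3 -c "
import cv2,numpy as np
cv2.imwrite('pics/m5.png',cv2.resize(np.hstack([cv2.imread('pics/fin.png'),cv2.imread('pics/scene9.png')]),(800,300),interpolation=cv2.INTER_AREA))"
```

```text
True
down t92.1 p [0.4644 0.2614 0.0429] F [-1.   0.2  3.5] T [-0.09  0.01 -0.03] w 0.0091 gf 59
up t94.1 p [0.4642 0.2613 0.1789] F [-0.3 -0.5  0.1] T [ 0.04 -0.    0.03] w 0.0449 gf 0
[('key', [([0.4641, 0.2635, 0.0093], 0.58)]), ('door_knob', [([0.5674, 0.0006, 0.1327], 0.81)]), ('wheel1', [])]
[('key', [([0.4613, 0.2611, 0.0082], 0.63)]), ('door_knob', [([0.5681, 0.0071, 0.1325], 0.8)]), ('wheel1', [([0.6762, 0.0051, 0.1646], 0.28)])]
[([0.4587, 0.2637, 0.0072], 0.79), ([0.6522, 0.4137, -0.0048], 0.52), ([0.5066, 0.4706, -0.0001], 0.28)] [([0.6152, -0.0015, 0.0068], 0.62)] []
```

View pics/m5.png

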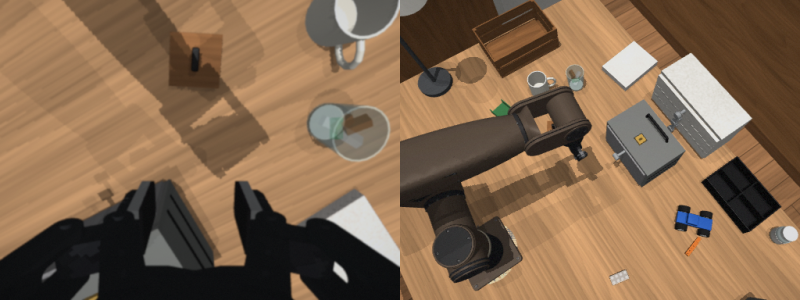

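The key stands in its stand at (195,58) in the left half, and the door is shut. One last check of the lock slot.

```bash
cat > q.py <<'E'
from h import *
reach([.675,.002,.30],Q(np.pi)); wait(.3); f=shot("wrist")
cv2.imwrite("pics/kh2.png",cv2.resize(f["image"][153:203,225:275],(400,400),interpolation=cv2.INTER_NEAREST)); st()
E
python3 q.py
```

```text
t98.4 p [0.6748 0.0029 0.3003] F [ 0.4 -1.   0.6] T [-0.04 -0.01 -0.01] w 0.0451 gf 0
```

View pics/kh2.png

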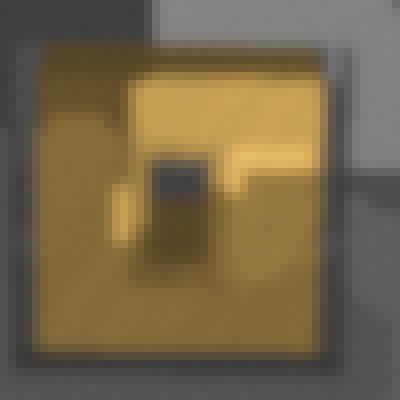

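The slot looks as it did at the start, straight along the box's x, so the lock is locked.

```bash
python3 -c "
from bench import *
print(sign_off())"
```

```text
the job is handed in; nothing more can be done
None
```

The job is done and handed in at about 98 s of the 210 s allowed: both spare wheels are in the bin, the door is shut and locked, and the key is back in its stand.

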